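# Seat the finger guard on the mandoline

### The job

Get the mandoline slicer ready for its first stroke. First swing the lever that locks its rear leg down until it lies home in its clip on the rail; then pick the finger guard off the chopping board by its handle and lay its base flat on the sloping deck, between the rails and wholly on the run-up plate above the blade, with its handle along the run. Finish while still holding the guard there, its whole base flush with the slope and pressed lightly but firmly onto it: do not let go, do not lean so hard that the deck sinks, and leave the mug, the salt shaker and the peeler where they are.

Things in the scene. Friction and masses are not known exactly. Their poses are not given: they have to be found in the camera images.
- deck_seat (a point): centre of the upper face of the mandoline's steel run-up plate, the plate above the blade: 172 mm along the slope, 100 mm across between the rails. x points up the slope along the run, y left across it, z square out of the face; the deck rises away from the robot and its slope (angle between z and vertical) differs from start to start, 23 to 34 degrees.
- deck: the mandoline's whole deck, 380 mm long, with its black plastic side rails (10 mm wide, 6 mm above the deck face) and blade; fixed in place, its slope held very stiffly. Origin on the axis of the rubber feet at its low end, 12 mm above the worktop; axes as deck_seat, which lies at x 259 mm, z 18 mm from here.
- lock_lever (a joint): grey lever, 83 mm long, outside the right rail, turning about y of deck_seat through lever_hinge. 0 = home, lying along the rail in its clip, tip up the slope, stopped there; grows in rad as the tip rises off the deck (1 to 1.4 at the start). About 1 N at the tip moves it; it stays where it is left.
- lever_hinge (a point): pivot of the lock lever, outside the right rail; it does not move. It lies 54 mm down the slope, 66 mm to the right and 5 mm below deck_seat
- lever_pad (a point): centre of the thumb pad at the lever's free end (26 mm along the lever, 20 mm wide, 10 mm thick), 70 mm from lever_hinge along the lever, 6 mm right of it and 7 mm to its z side. x points along the lever to its free end, y left, z out of the side that looks up when it is home: push on that side to close it.
- guard_grip (a point): loose black plastic finger guard, 80 to 170 g, lying on the board: flat base 90 (x) by 88 (y) by 7 mm with 12 mm high ribs at its x edges and a bar handle 56 mm long (x), 24 mm thick (y), top 56 mm, foot 11 mm above the flat underside. This point is in the handle, 34 mm above the underside; z up. Grip across the 24 mm. Either way round is right on the deck.
- guard: the same finger guard, origin at the centre of its flat underside, same axes
- board_top (a point): wooden chopping board, 220 x 340 x 21 mm, fixed; this point is the centre of its upper face
- mug: white mug, 88 mm wide, 95 mm high, on the right; leave it alone. Origin at the centre of its underside
- salt: salt shaker, 44 mm wide, 90 mm high, right of the slicer; leave it alone. Origin at the centre of its underside
- peeler: green-handled peeler, 170 x 25 x 18 mm, lying on the right; leave it alone. Origin at the centre of its underside, x along it
There are look-alikes about, which are no part of the job. What is shaped like the guard but orange is not meant.

How it is judged (in metres and radians):
On the way, in this order (a step that is already met when the one before it is completed fails the run):
1. the lock lever lies home in its clip, before the guard is set on the deck (value of joint lock_lever below 0.07 rad and contact force between guard and deck below 0.1 N), for 0.2 s.
2. the guard, held in the fingers, is flush on the run-up plate and pressed on it (angle between the z axis of guard_grip and the z axis of deck_seat, either way round below 0.035 rad and angle between the x axis of guard_grip and the x axis of deck_seat, either way round below 0.12 rad and z of guard_grip in the frame of deck_seat between 0.0315 and 0.0365 m and x of guard_grip in the frame of deck_seat between -0.035 and 0.035 m and y of guard_grip in the frame of deck_seat between -0.01 and 0.01 m and contact force between guard and deck between 3 and 40 N and contact force between the fingers and guard above 2 N), for 0.3 s.
At the end, for the whole second after the job is handed in: Lever within 0.07 rad of home; fingers hold the guard, its base within 2 degrees and 2.5 mm of the deck face, within 35 mm of the run-up plate's centre along the run and 10 mm across, handle within 0.12 rad of the run, at rest, pressed with 3 to 40 N; deck sunk under 6 mm (all of step 2 and value of joint lock_lever below 0.07 rad and linear speed of guard below 0.01 m/s and distance of deck_seat from where it was at the start of the episode below 0.006 m); the arm keeps its last pose, push and grip.
It fails at once if the slicer's deck was pushed out of its set slope (distance of deck_seat from where it was at the start of the episode above 0.008 m).
It fails at once if the mug was knocked (distance of mug from where it was at the start of the episode above 0.03 m).
It fails at once if the salt shaker was knocked (distance of salt from where it was at the start of the episode above 0.03 m).
It fails at once if the peeler was knocked (distance of peeler from where it was at the start of the episode above 0.03 m).
It also fails if it takes over 54 s, if anything falls off the work surface, if the arm or the gripper's body presses on something with over 40 N, if the wrist force passes 120 N, or if a joint passes its speed limit or range.

### The arm

A 6-joint arm with a two-finger parallel gripper is mounted at the origin on a cart in front of the work surface, level with it; the furniture and walls round the work are solid. World frame = base frame: x ahead of the robot, y to its left, z up, the work surface at z = 0. Lengths are in mm, angles in rad, forces in N, time in s.
With the tool pointing down it reaches from about 300 to 775 mm from the base axis. Payload 14.6 kg.
Tool frame: the origin (TCP) lies between the finger pads; the fingertips stand 22 mm ahead of it and the grasp point (between the pads) lies 3 mm ahead of it (finger_overhang is the distance from the TCP to the fingertips, in mm); z points along the fingers, y is the direction in which the jaws open and shut (so a half turn about z gives the same grasp; the last joint's range is limited). The gripper opens to 94 mm and grips with 3 to 60 N. Pads are 16 mm wide; open, the fingers measure 119 mm over their backs; the gripper's body (75 mm by 177 mm) begins 78 mm behind the grasp point.
Start: joints at [-1.331, 0.3, 1.521, -0, 1.321, -0.067], TCP at [166.098, -524.31, 227.446] pointing down, gripper open.
Joint ranges: [-3.03, 3.03], [-0.79, 2.21], [0.23, 2.52], [-1.04, 4.18], [0, 3.07], [-2.55, 2.55]. Speed limits (rad/s): [2.22, 2.22, 2.57, 3.14, 3.14, 3.14].

### API

Orientations are given as [roll, pitch, yaw] about the fixed x, y, z axes, in that order (R = Rz(yaw) Ry(pitch) Rx(roll)).
In Python, from cell import * gives the robot as it stands.
- The arm moves only by the tool jog_arm, never from a script. Its argument "increments" is a list of rows, each a list of 7 numbers: the shift along the tool's x, y, z in cm, then the turn, a rotation vector about the tool's x, y, z in degrees, then the finger opening in cm, from 0 to 9.4. In form: [[x, y, z, wx, wy, wz, grip], ...]. A call has 1 to 20 rows; each row shifts and turns the commanded pose from where the row before left it, along the tool's axes as they then stand; what a row does not reach is not made up. A row lasts 1/8 s, in which the tool goes at most 62.5 mm and 10.7 degrees, less where a joint would pass 70% of its speed; a pose out of reach is approached as far as the arm can. A call is refused whole if a number of a shift passes 6.25 or a number of a turn 10.7, either way. A call with a gripper value outside its range is refused whole. The fingers move at their own pace and stop on an object; "squeeze" is the grip in N (left out, the last holds). Time passes only in rows, so rows that do not move let the fingers close. It gives the time, the measured TCP pose, the force and the opening at its end, in the units of the state.
- read_state(): the state, without advancing time (a new reading comes with each control period).
- camera(name): name is "side" or "top"; returns a dict with "image" (384x512x3 uint8, red, green, blue), "K" (3x3 intrinsics, pixels), "rvec" (rotation vector, rad) and "tvec" (3), from world to camera coordinates, as OpenCV has them. Camera axes: x right, y down, z forward; pixel columns grow to the right and rows downward; lengths in mm; the calibration is good to about 2 mm. A picture is of the moment at which its call begins. There is no depth.
- sign_off(): hands the job in, once; it reports no verdict.
Trained networks look in a picture, given as the dict that the camera call returned (one of the last four; its "shot" number tells which), for a name from the list of things; names that differ only in an ending like _2 or _b are one class to them, and where a whole thing is asked for, a point or a joint stands for the part that bears it (a point fixed in the world has none). Each returns a list of dicts, best first, with "conf" (0 to 1); they miss things now and then, are a little off and sometimes report something else, mostly with a low value. They report only what shows in the picture. A call takes as long as a camera call. They do not tell look-alikes from the thing itself.
- recognise(picture, name): "centre" ([x, y, z] in mm, in the coordinates of the camera as it stood for that picture, good to about 4 mm: the middle of the surface that is visible of it).
- regions_of(picture, name): "mask" (384x512 bool, what is visible of it).
The state is a dict: "clock": time; "joints": joint angles; "qd": joint speeds; "effort": joint torques, N m; "eef_pos": TCP position; "eef_rot": TCP orientation; "wrist_force": force on the tool from outside, world axes, zero at the start; "moment": the same for the moment, N m; "finger_gap": finger opening in mm.
Only numpy, scipy, OpenCV 4.12 (cv2) and the standard library are available. Lean on these libraries where they do the work, as an engineer would, in place of code of your own. Each camera call takes 0.05 s, during which the arm holds its last target.

## Working session

There is one attempt and no reset: what is moved stays moved. The work goes in short steps, Python scripts to look and compute and a tool call to move; the robot and the scene stay as the last step left them, time stands still between calls to the robot, and variables do not carry over. Pictures are saved under pics/ and viewed, and the job is handed in when it is done.

Besides the shell and the picture viewer there is one more tool, called after "Call:" by a JSON object that holds its "name" and its "arguments". jog_arm: Moves the arm, as the interface text tells. Its arguments: {"type":"object","properties":{"increments":{"type":"array"},"squeeze":{"type":"number"}},"required":["increments"]}

```bash
ls; mkdir -p pics; python3 - <<'E'
from cell import *
import cv2
s=read_state();print({k:s[k] for k in s})
for n in("side","top"):
    p=camera(n);cv2.imwrite(f"pics/{n}0.png",cv2.resize(p["image"][:,:,::-1],(800,600)))
    print(n,p["K"].tolist(),p["rvec"],p["tvec"])
    import numpy as np
    R=cv2.Rodrigues(np.array(p["rvec"],float))[0];t=np.array(p["tvec"],float).ravel()
    print("cam",-R.T@t)
    for o in("deck","lock_lever","guard","board_top","mug","salt","peeler","lever_pad","deck_seat","guard_grip"):
        try:
            for d in recognise(p,o): print(o,round(d["conf"],2),(R.T@(np.array(d["centre"])-t)).round())
        except Exception as e: print(o,e)
E
```

```text
pics
{'clock': 0.0, 'joints': array([-1.33059273e+00,  3.00465166e-01,  1.52160111e+00,  3.56937596e-05,
        1.32067995e+00, -6.66550938e-02]), 'qd': array([-0.00137742,  0.00015535, -0.00167516,  0.00010362,  0.0011589 ,
        0.00104782]), 'effort': array([ 3.92881979e-03, -5.31799972e+01, -3.52734983e+01,  7.10188597e-02,
        2.44167808e-02, -1.38293476e-04]), 'eef_pos': array([ 166.05532037, -524.08155604,  226.88109337]), 'eef_rot': array([-3.14044394e+00, -1.11330933e-04,  3.06849767e-01]), 'wrist_force': array([0.05775335, 0.28375579, 0.14456349]), 'moment': array([ 0.0592257,  0.0239016, -0.0319247]), 'finger_gap': 93.92683966548347}
side [[453.8848442295385, 0.0, 257.72989989843825], [0.0, 453.8848442295385, 185.88320577075785], [0.0, 0.0, 1.0]] [ 2.03778963 -0.29683205  0.19244761] [-504.64374252  160.41643455 1433.6046982 ]
cam [  128.27102215 -1287.99907142   812.54298775]
deck 0.69 [ 536. -151.  107.]
lock_lever 0.44 [ 551. -207.  157.]
guard 0.94 [482. 195.  37.]
guard 0.42 [387. 537.   6.]
board_top 0.73 [462. 241.  28.]
mug 0.86 [ 530. -435.   67.]
mug 0.41 [ 546. -206.  155.]
mug 0.36 [ 422. -351.   47.]
salt 0.66 [ 421. -350.   49.]
peeler 0.64 [ 342. -454.   17.]
deck_seat 0.96 [ 536. -152.  110.]
guard_grip 0.62 [483. 199.  33.]
guard_grip 0.48 [387. 532.   8.]
top [[353.09473116133444, 0.0, 257.57979799427244], [0.0, 353.09473116133444, 198.33418386388726], [0.0, 0.0, 1.0]] [ 2.13707046 -2.19714305  0.08312732] [  68.99903468  534.63450851 1225.57692911]
cam [ 421.62282031   37.00040874 1270.23576583]
deck 0.57 [ 550. -140.  116.]
deck 0.46 [ 541. -204.  180.]
lock_lever 0.48 [ 541. -206.  178.]
guard 0.79 [485. 208.  30.]
guard 0.7 [372. 551.   3.]
board_top 0.68 [473. 298.  22.]
mug 0.95 [ 529. -431.   51.]
salt 0.45 [ 427. -326.   83.]
peeler 0.62 [ 346. -439.   10.]
deck_seat 0.76 [ 547. -143.  116.]
guard_grip 0.87 [366. 552.  11.]
guard_grip 0.85 [486. 207.  33.]
```

View pics/side0.png

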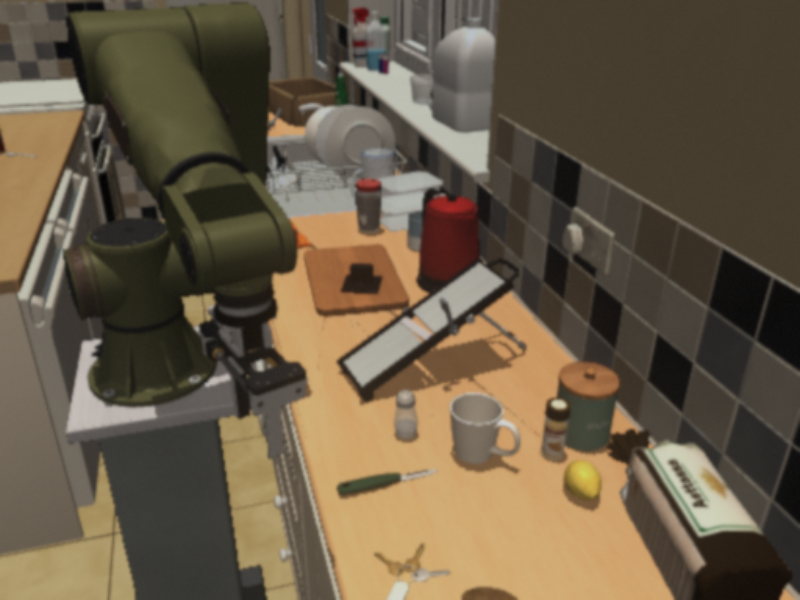

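View pics/top0.png

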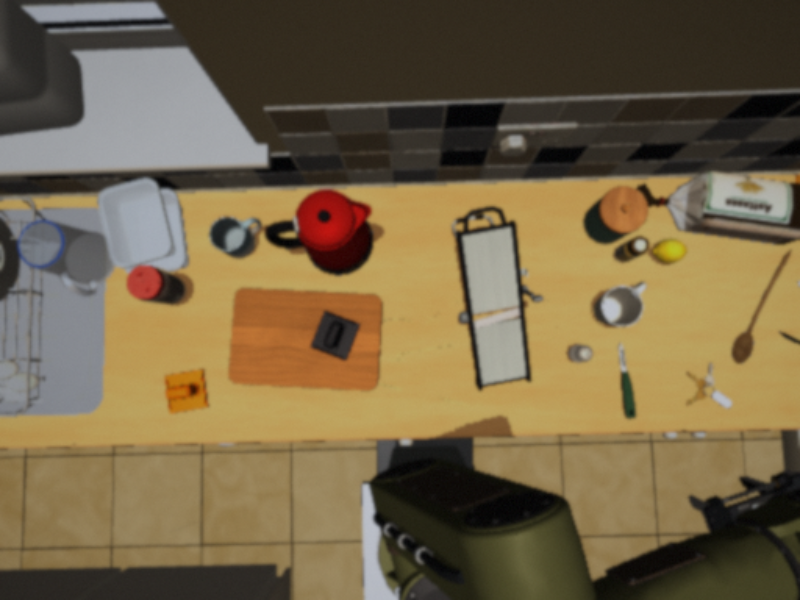

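```bash
python3 - <<'E'
from cell import *
import cv2,numpy as np,pickle
P={n:camera(n) for n in("side","top")}
M={}
for n in P:
    for o in("deck","guard","lock_lever"):
        M[n,o]=[(d["conf"],d["mask"]) for d in regions_of(P[n],o)]
        print(n,o,[(round(c,2),m.sum(),np.argwhere(m).min(0).tolist(),np.argwhere(m).max(0).tolist()) for c,m in M[n,o]])
pickle.dump((P,M),open("shot0.pkl","wb"))
def crop(n,x0,y0,x1,y1,k,f):
    im=P[n]["image"][y0:y1,x0:x1,::-1]
    cv2.imwrite(f,cv2.resize(im,None,fx=k,fy=k,interpolation=cv2.INTER_CUBIC))
crop("top",280,125,355,255,4.6,"pics/ctop.png")
crop("side",210,160,345,260,5.9,"pics/cside.png")
crop("top",190,190,240,235,8,"pics/cguard.png")
E
```

```text
side deck [(0.56, np.int64(3685), [165, 216], [254, 335])]
side guard [(0.74, np.int64(392), [168, 218], [187, 243]), (0.52, np.int64(83), [145, 188], [157, 197]), (0.42, np.int64(397), [249, 252], [280, 266])]
side lock_lever []
top deck [(0.94, np.int64(4078), [132, 290], [248, 346]), (0.63, np.int64(5416), [184, 145], [250, 245])]
top guard [(0.8, np.int64(639), [199, 199], [230, 229]), (0.61, np.int64(618), [237, 105], [264, 132])]
top lock_lever [(0.52, np.int64(59), [184, 335], [193, 346]), (0.28, np.int64(594), [200, 199], [229, 228])]
```

View pics/ctop.png

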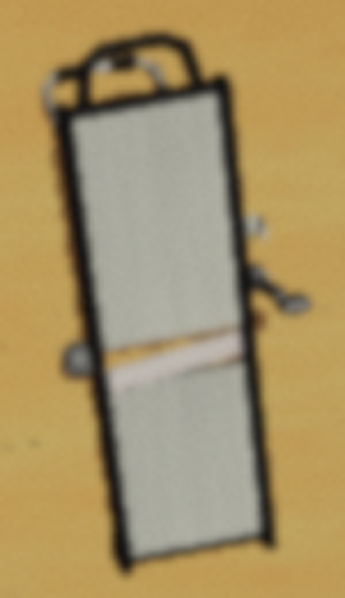

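View pics/cside.png

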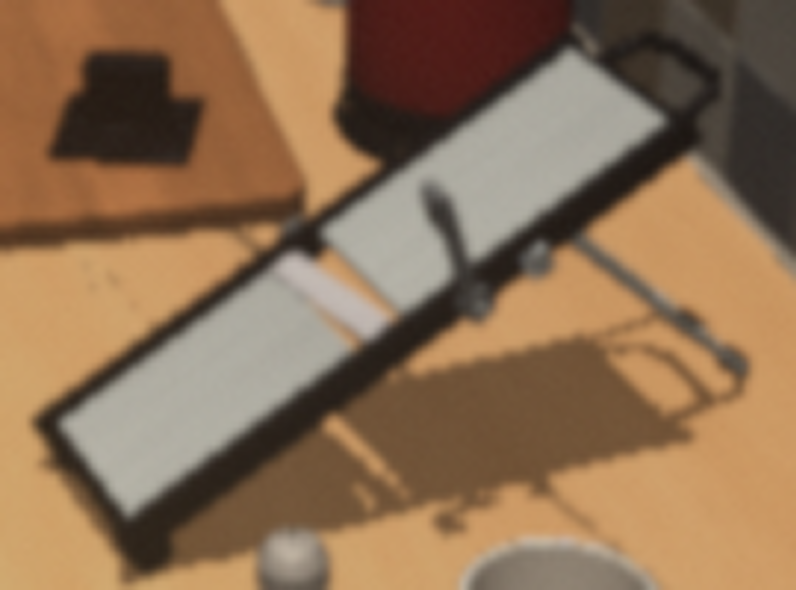

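View pics/cguard.png

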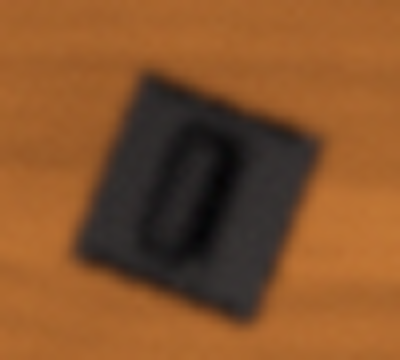

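```bash
cat > h.py <<'E'
import numpy as np,cv2,pickle
from scipy.optimize import least_squares
from scipy.spatial.transform import Rotation as Ro
def proj(p,X): return cv2.projectPoints(np.atleast_2d(np.array(X,float)),np.array(p["rvec"],float),np.array(p["tvec"],float),np.array(p["K"],float),None)[0].reshape(-1,2)
def deckR(yaw,sl): return Ro.from_euler('z',yaw).as_matrix()@Ro.from_euler('y',-sl).as_matrix()
def deckw(q,pts):  # pts in deck_seat frame
    R=deckR(q[2],q[3]); return (R@(np.atleast_2d(pts)+[259,0,18]).T).T+[q[0],q[1],12]
E
cat > fit.py <<'E'
from h import *
P,M=pickle.load(open("shot0.pkl","rb"))
T=lambda a:np.array(a,float)/4.6+[280,125]-.39
S=lambda a:np.array(a,float)/5.9+[210,160]-.41
# obs in deck_seat frame; None x free
top=[((86,50,6),T((70,118))),((86,-50,0),T((222,95))),((-86,50,6),T((104,352))),((-86,-50,0),T((243,326)))]
side=[((86,50,0),S((572,48))),((86,-50,6),S((667,118))),((-86,50,0),S((320,232))),((-86,-50,6),S((397,315)))]
lowT=[((0,50,6),T((130,562))),((0,-50,0),T((268,540)))]; lowS=[((0,50,0),S((58,425))),((0,-50,6),S((130,520)))]
def res(q,full=0):
    r=[]
    for p,o,l in((P["top"],top,lowT),(P["side"],side,lowS)):
        pts=np.array([a for a,_ in o]+[(q[4],a[1],a[2]) for a,_ in l],float)
        r.append(proj(p,deckw(q,pts))-np.array([b for _,b in o+l]))
    r=np.array(r); return r if full else r.ravel()
f=least_squares(res,[300,-120,-.1,.5,-240],loss="soft_l1")
q=f.x;print(q.round(3),np.degrees(q[3]));print(res(q,1).round(1))
J=f.jac;print("sd",np.sqrt(np.diag(np.linalg.inv(J.T@J))).round(4))
print("seat",deckw(q,[0,0,0]),"hinge",deckw(q,[-54,-66,-5]))
H=np.array([-54,-66,-5.])
obs=[T((296,303)),S((435,192))]
def pad(a): # pad top-ish centre in seat frame
    return H+np.array([70*np.cos(a)-7*np.sin(a),-6,70*np.sin(a)+7*np.cos(a)])
for a in np.arange(.9,1.5,.1):
    X=deckw(q,pad(a));print(round(a,1),X.round(),(proj(P["top"],X)-obs[0]).round(1),(proj(P["side"],X)-obs[1]).round(1))
# guard: base-top corners; top face z at board 21+7
C=lambda a:np.array(a,float)/8+[190,190]-.44
obsg=np.array([C((145,72)),C((325,140)),C((252,322)),C((78,258))])
def rg(g):
    c,s=np.cos(g[2]),np.sin(g[2])
    # corners (x,y) order to match: find handle along long direction
    L=np.array([[45,44],[45,-44],[-45,-44],[-45,44]])
    X=np.c_[L@np.array([[c,s],[-s,c]])+g[:2],[28]*4];return (proj(P["top"],X)-obsg).ravel()
g=least_squares(rg,[485,207,-.35]);print("guard",g.x.round(3),g.fun.round(1))
gg=np.array([[g.x[0],g.x[1],21+56]]);print(proj(P["top"],gg),proj(P["side"],gg))
np.save("q.npy",q);np.save("g.npy",g.x)
ims={}
for n in P:
    im=cv2.resize(P[n]["image"][:,:,::-1],None,fx=4,fy=4,interpolation=cv2.INTER_CUBIC).copy()
    def ln(A,col):
        pp=((proj(P[n],A)+.5)*4).astype(int);cv2.polylines(im,[pp.reshape(-1,1,2)],True,col,1)
    ln(deckw(q,[(86,50,0),(86,-50,0),(-86,-50,0),(-86,50,0)]),(0,0,255))
    c,s=np.cos(g.x[2]),np.sin(g.x[2])
    for z,lx,ly in((21,45,44),(77,28,12)):
        L=np.array([[lx,ly],[lx,-ly],[-lx,-ly],[-lx,ly]])@np.array([[c,s],[-s,c]])+g.x[:2]
        ln(np.c_[L,[z]*4],(0,255,0))
    ims[n]=im
cv2.imwrite("pics/ovt.png",ims["top"][500:1020,760:1420]);cv2.imwrite("pics/ovs.png",ims["side"][600:1080,780:1400])
E
python3 fit.py
```

```text
[ 3.05361e+02 -1.21883e+02 -9.00000e-03  3.60000e-01 -2.38749e+02] 20.624480677321202
[[[  1.8  17. ]
  [ -0.2  21. ]
  [ -6.   17.3]
  [ -6.3  21.8]
  [-11.9  13.9]
  [-13.   17.4]]

 [[-13.5  12.4]
  [-18.7  13.4]
  [-18.9   4.2]
  [-24.1   4.6]
  [-18.1  -7.8]
  [-25.1  -8. ]]]
sd [ 75.4941  52.9253   0.1823   0.1519 103.6034]
seat [[ 541.41158392 -123.99457653  120.07692947]] hinge [[ 492.04520331 -189.55555954   96.37633937]]
0.9 [[ 507. -196.  165.]] [[-7.  10.9]] [[-12.4   6.5]]
1.0 [[ 500. -196.  166.]] [[-6.9 13.1]] [[-14.6   6.5]]
1.1 [[ 493. -196.  167.]] [[-6.8 15.3]] [[-16.9   6.7]]
1.2 [[ 486. -195.  166.]] [[-6.7 17.6]] [[-19.2   7. ]]
1.3 [[ 479. -195.  165.]] [[-6.7 19.8]] [[-21.5   7.7]]
1.4 [[ 472. -195.  164.]] [[-6.7 22. ]] [[-23.8   8.5]]
guard [ 4.84009e+02  2.07298e+02 -3.82000e-01] [-0.2 -0.5  0.5 -0.4  0.6  0.8 -1.   0.1]
[[212.56275939 213.59176631]] [[230.73812722 169.35176834]]
```

```bash
sed -i 's/loss="soft_l1"/x_scale=[100,100,.3,.3,100]/' fit.py; sed -i 's/\[300,-120,-.1,.5,-240\]/[330,-120,0.1,.5,-240]/' fit.py; python3 fit.py
```

```text
[ 3.80750e+02 -1.66534e+02  1.56000e-01  4.76000e-01 -2.59224e+02] 27.28054170110969
[[[ 1.2  0.7]
  [-0.6 -0.6]
  [ 0.5  0.2]
  [-0.2 -0.3]
  [ 0.9 -0. ]
  [-1.2 -1.3]]

 [[-0.2  0.3]
  [ 0.2 -0.2]
  [-0.3  0.2]
  [ 0.7 -0.3]
  [-0.5 -0.1]
  [-1.1 -0.5]]]
sd [1.3119 1.662  0.0081 0.0077 2.1002]
seat [[ 600.0094422  -132.12830498  146.70997856]] hinge [[ 565.09121153 -204.41516405  117.51533569]]
0.9 [[ 573. -209.  188.]] [[ -2.1 -11.1]] [[10.8 -1.1]]
1.0 [[ 566. -210.  188.]] [[-1.6 -8.9]] [[ 8.7 -0.7]]
1.1 [[ 559. -211.  187.]] [[-1.2 -6.6]] [[ 6.6 -0.1]]
1.2 [[ 552. -213.  186.]] [[-0.8 -4.4]] [[4.5 0.7]]
1.3 [[ 545. -214.  185.]] [[-0.5 -2.2]] [[2.4 1.7]]
1.4 [[ 539. -215.  182.]] [[-0.2  0. ]] [[0.4 3. ]]
guard [ 4.84009e+02  2.07298e+02 -3.82000e-01] [-0.2 -0.5  0.5 -0.4  0.6  0.8 -1.   0.1]
[[212.56275939 213.59176631]] [[230.73812722 169.35176834]]
```

```bash
sed -n 1,3p fit.py; ls pics
```

```text
from h import *
P,M=pickle.load(open("shot0.pkl","rb"))
T=lambda a:np.array(a,float)/4.6+[280,125]-.39
cguard.png
cside.png
ctop.png
ovs.png
ovt.png
side0.png
top0.png
```

View pics/ovt.png

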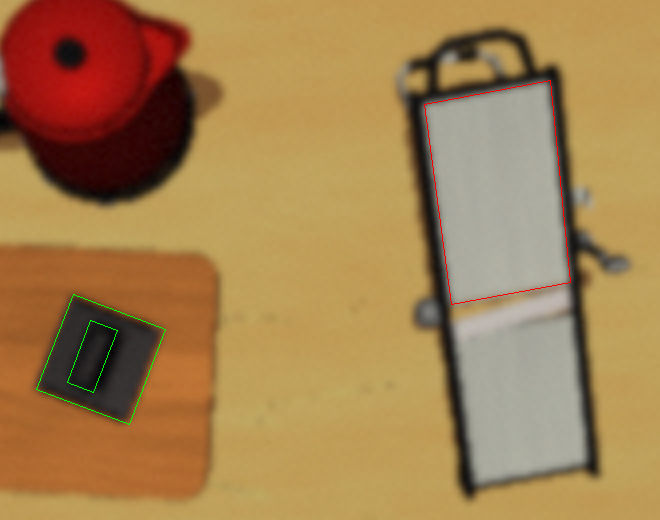

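View pics/ovs.png

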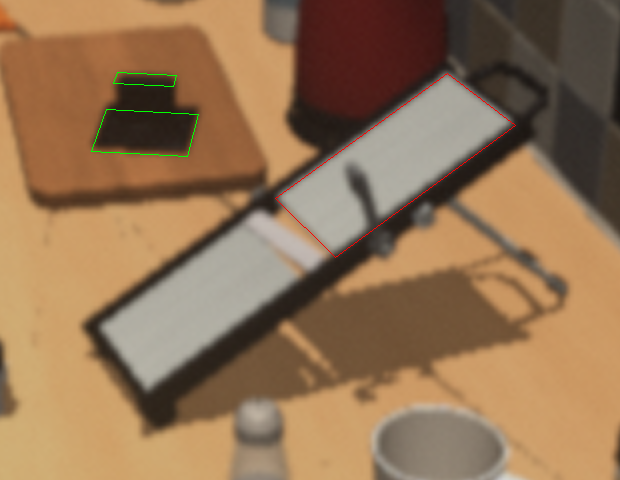

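```bash
cat >> h.py <<'E'
def rows(p0,R0,p1,R1):
    rv=np.degrees(Ro.from_matrix(R0.T@R1).as_rotvec()); sh=R1.T@(np.array(p1)-p0)/10
    return rv,sh   # turn first (rotvec in tool0), then shift in new tool axes (cm)
def cur(s): return np.array(s["eef_pos"]),Ro.from_euler('xyz',s["eef_rot"]).as_matrix()
E
python3 - <<'E'
from h import *
from cell import *
q=np.load("q.npy");P,M=pickle.load(open("shot0.pkl","rb"))
for r in (0,20,30,40,50,60): print(r,(proj(P["side"],deckw(q,[-54+r,-66,-5]))[0]-[210,160])*5.9)
D=deckR(q[2],q[3]);Rd=D@np.diag([1,-1,-1])
p,R=cur(read_state())
H=np.array([-54,-78,-5.])
def tcp(a,r=75,o=12):
    return deckw(q,H+[r*np.cos(a)-o*np.sin(a)-8,0,r*np.sin(a)+o*np.cos(a)+22])[0]
X=tcp(1.35,75,37);print("appr",X)
rv,sh=rows(p,R,X,Rd);print("turn",rv.round(2),"shift",sh.round(2))
prev=X
for a in (1.35,1.15,.95,.75,.55,.4,.25,.1,0):
    Y=tcp(a);print(a,Y.round(),"tool cm",(Rd.T@(Y-prev)/10).round(2));prev=Y
E
```

```text
0 [472.54685206 302.73619315]
20 [503.92676699 279.57885808]
30 [519.57049676 268.03430504]
40 [535.18352901 256.51240575]
50 [550.76595403 245.01309359]
60 [566.31786171 233.53630221]
appr [ 495.88385417 -227.42178136  196.62467406]
turn [-2.07 27.23  8.49] shift [ 31.63 -24.22  19.78]
1.35 [ 520. -224.  203.] tool cm [ 2.44 -0.    0.55]
1.15 [ 534. -221.  208.] tool cm [1.5  0.   0.24]
0.95 [ 549. -219.  209.] tool cm [ 1.42 -0.    0.54]
0.75 [ 564. -217.  208.] tool cm [ 1.28 -0.    0.81]
0.55 [ 578. -215.  204.] tool cm [1.1  0.   1.05]
0.4 [ 588. -213.  199.] tool cm [0.67 0.   0.92]
0.25 [ 597. -211.  192.] tool cm [ 0.53 -0.    1.01]
0.1 [ 606. -210.  184.] tool cm [0.37 0.   1.08]
0 [ 610. -209.  178.] tool cm [0.16 0.   0.74]
```

Call:
{"name": "jog_arm", "arguments": {"increments": [[0, 0, 0, -0.69, 9.08, 2.83, 0], [0, 0, 0, -0.69, 9.08, 2.83, 0], [0, 0, 0, -0.69, 9.08, 2.83, 0], [2.64, -2.02, 1.65, 0, 0, 0, 0], [2.64, -2.02, 1.65, 0, 0, 0, 0], [2.64, -2.02, 1.65, 0, 0, 0, 0], [2.64, -2.02, 1.65, 0, 0, 0, 0], [2.64, -2.02, 1.65, 0, 0, 0, 0], [2.64, -2.02, 1.65, 0, 0, 0, 0], [2.64, -2.02, 1.65, 0, 0, 0, 0], [2.64, -2.02, 1.65, 0, 0, 0, 0], [2.64, -2.02, 1.65, 0, 0, 0, 0], [2.64, -2.02, 1.65, 0, 0, 0, 0], [2.64, -2.02, 1.65, 0, 0, 0, 0], [2.64, -2.02, 1.65, 0, 0, 0, 0], [0, 0, 0, 0, 0, 0, 0]]}}

```text
clock: 3.5
eef_pos: [497.3, -225.5, 196.6]
eef_rot: [-3.141, -0.476, 0.158]
wrist_force: [-0.6, -0.1, -0.3]
finger_gap: 0.7
```

```bash
cat > look.py <<'E'
import sys
from h import *
from cell import *
q=np.load("q.npy");D=deckR(q[2],q[3]);Rd=D@np.diag([1,-1,-1])
tag=sys.argv[1]
for n in("side","top"):
    p=camera(n);im=p["image"][:,:,::-1]
    b=(225,150,325,225) if n=="side" else (275,125,355,185+40)
    if len(sys.argv)>2: b=tuple(map(int,sys.argv[2 if n=="side" else 3].split(",")))
    k=min(600/(b[3]-b[1]),800/(b[2]-b[0]))
    cv2.imwrite(f"pics/{n}_{tag}.png",cv2.resize(im[b[1]:b[3],b[0]:b[2]],None,fx=k*.98,fy=k*.98,interpolation=cv2.INTER_CUBIC))
s=read_state();p,R=cur(s)
print("t",s["clock"],"pos",p.round(1),"seatframe",(D.T@(p-deckw(q,[0,0,0])[0])).round(1),"Rerr",np.degrees(Ro.from_matrix(R.T@Rd).as_rotvec()).round(2),"F",s["wrist_force"].round(1),"gap",s["finger_gap"])
E
python3 look.py a
```

```text
t 3.6 pos [ 496.2 -227.   196.7] seatframe [-81.3 -77.7  98.2] Rerr [-0.01 -0.    0.05] F [ 0.8 -0.9 -0. ] gap 0.6424722409347425
```

View pics/side_a.png

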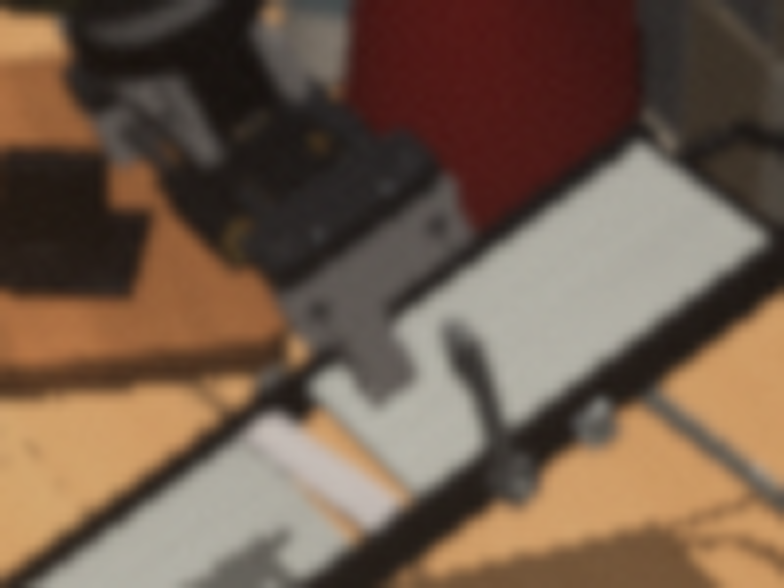

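View pics/top_a.png

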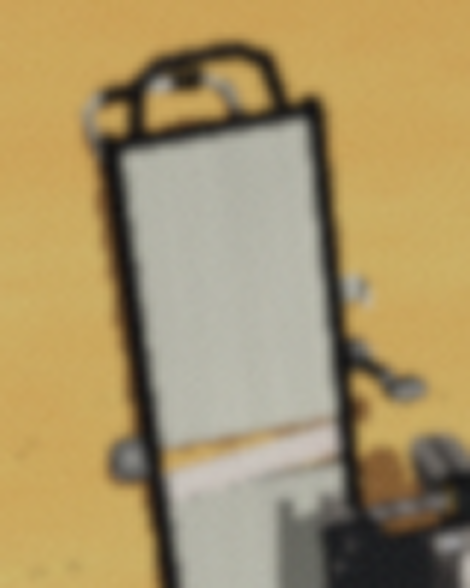

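Call:
{"name": "jog_arm", "arguments": {"increments": [[1.2, -0.1, 0.28, 0, 0, 0, 0], [1.2, -0.1, 0.27, 0, 0, 0, 0], [0.75, 0, 0.12, 0, 0, 0, 0], [0.75, 0, 0.12, 0, 0, 0, 0], [0.71, 0, 0.27, 0, 0, 0, 0], [0.71, 0, 0.27, 0, 0, 0, 0], [0.64, 0, 0.4, 0, 0, 0, 0], [0.64, 0, 0.4, 0, 0, 0, 0], [0.55, 0, 0.52, 0, 0, 0, 0], [0.55, 0, 0.52, 0, 0, 0, 0], [0, 0, 0, 0, 0, 0, 0]]}}

```text
clock: 4.97
eef_pos: [578.3, -212.1, 203.5]
eef_rot: [-3.141, -0.476, 0.156]
wrist_force: [-0.3, -0.3, 0.6]
finger_gap: 0.4
```

```bash
python3 look.py b
```

```text
t 5.075 pos [ 578.  -212.2  203.8] seatframe [ -4.2 -75.7  66.4] Rerr [ 0.   -0.01  0.01] F [-0.6 -0.8  0.8] gap 0.2414986441975296
```

View pics/side_b.png

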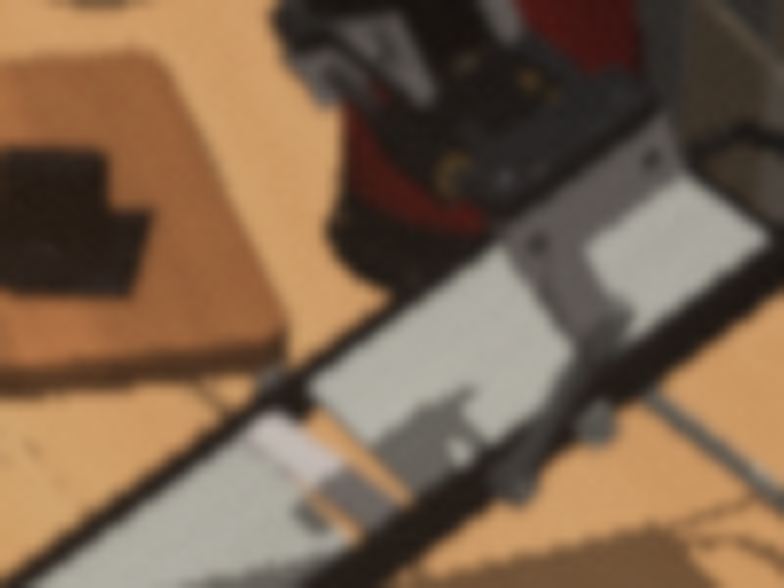

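The lever follows the fingertips (pad at about (600,345), hinge (512,482)). I'll continue along the arc.

Call:
{"name": "jog_arm", "arguments": {"increments": [[0.34, 0, 0.46, 0, 0, 0, 0], [0.33, 0, 0.46, 0, 0, 0, 0], [0.27, 0, 0.5, 0, 0, 0, 0], [0.26, 0, 0.51, 0, 0, 0, 0], [0.19, 0, 0.54, 0, 0, 0, 0], [0.18, 0, 0.54, 0, 0, 0, 0], [0.08, 0, 0.37, 0, 0, 0, 0], [0, 0, 0.2, 0, 0, 0, 0], [0, 0, 0, 0, 0, 0, 0]]}}

```text
clock: 6.2
eef_pos: [608.6, -207.4, 179.4]
eef_rot: [-3.142, -0.476, 0.156]
wrist_force: [-0.2, -0.2, 0.2]
finger_gap: 0.3
```

```bash
python3 look.py c
```

```text
t 6.3 pos [ 608.6 -207.5  179.6] seatframe [ 12.2 -75.8  30.7] Rerr [ 0.   -0.01  0.  ] F [-0.7 -0.4  0.1] gap 0.5534467937813606
```

View pics/side_c.png

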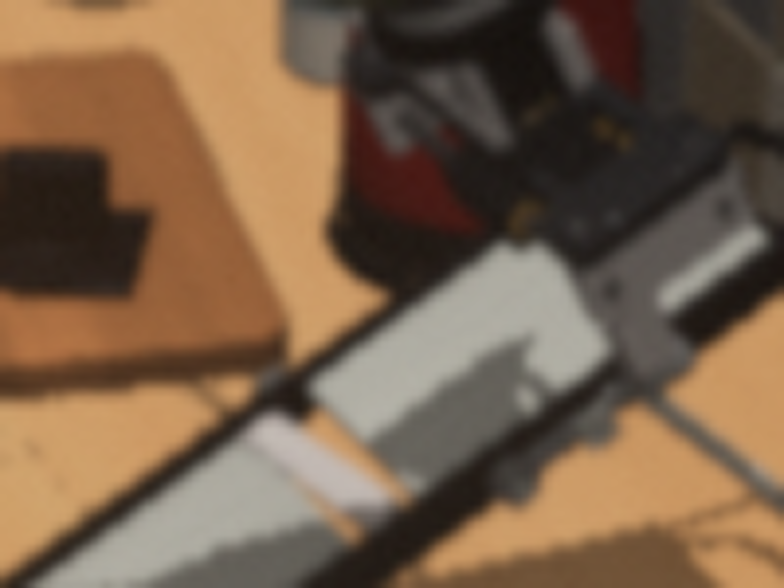

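Call:
{"name": "jog_arm", "arguments": {"increments": [[0, 0, 0.15, 0, 0, 0, 0], [0, 0, 0.1, 0, 0, 0, 0], [0, 0, 0, 0, 0, 0, 0]]}}

```text
clock: 6.68
eef_pos: [609.9, -207.3, 177.4]
eef_rot: [3.141, -0.477, 0.156]
wrist_force: [0.6, -0.7, 0.3]
finger_gap: 0.9
```

Call:
{"name": "jog_arm", "arguments": {"increments": [[0, 0, 0.15, 0, 0, 0, 0], [0, 0, 0.1, 0, 0, 0, 0], [0, 0, 0, 0, 0, 0, 0]]}}

```text
clock: 7.05
eef_pos: [610.6, -207.3, 176.6]
eef_rot: [3.141, -0.477, 0.157]
wrist_force: [-16.6, 0.7, 16.2]
finger_gap: 0.3
```

```bash
python3 look.py d
```

```text
t 7.15 pos [ 610.6 -207.3  176.6] seatframe [ 12.6 -75.9  27.1] Rerr [ 0.03 -0.04  0.04] F [-16.4   1.   15.4] gap 0.5049917423359171
```

View pics/side_d.png

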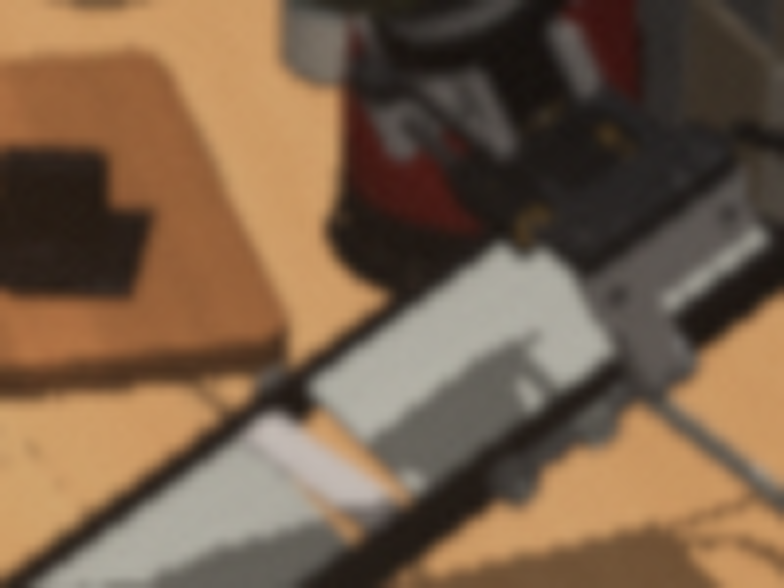

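View pics/top_d.png

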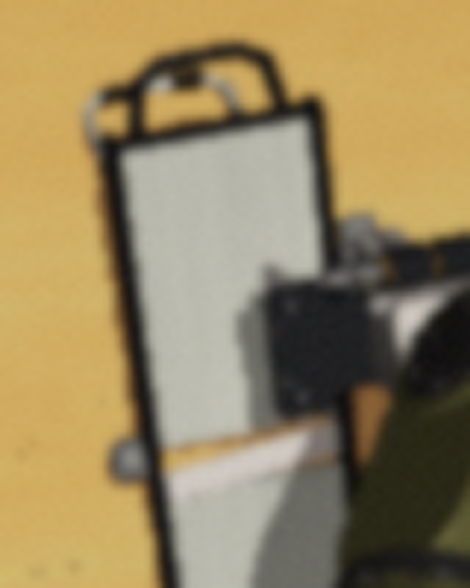

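Call:
{"name": "jog_arm", "arguments": {"increments": [[0, 0, -1, 0, 0, 0, 0], [0, 0, -3, 0, 0, 0, 0], [-1, 0, -4, 0, 0, 0, 3], [-4, 0, -4, 0, 0, 0, 6], [-4, 0, -4, 0, 0, 0, 6], [0, 0, 0, 0, 0, 0, 6]]}}

```text
clock: 7.9
eef_pos: [457.8, -231.7, 277.9]
eef_rot: [3.139, -0.478, 0.155]
wrist_force: [0.3, -0.3, 0.0]
finger_gap: 37.2
```

```bash
python3 look.py e
```

```text
t 8.0 pos [ 459.5 -231.1  276.4] seatframe [-77.5 -76.  185.9] Rerr [ 0.06 -0.04 -0.02] F [-0.4 -0.5  0.7] gap 45.22912588203829
```

View pics/side_e.png

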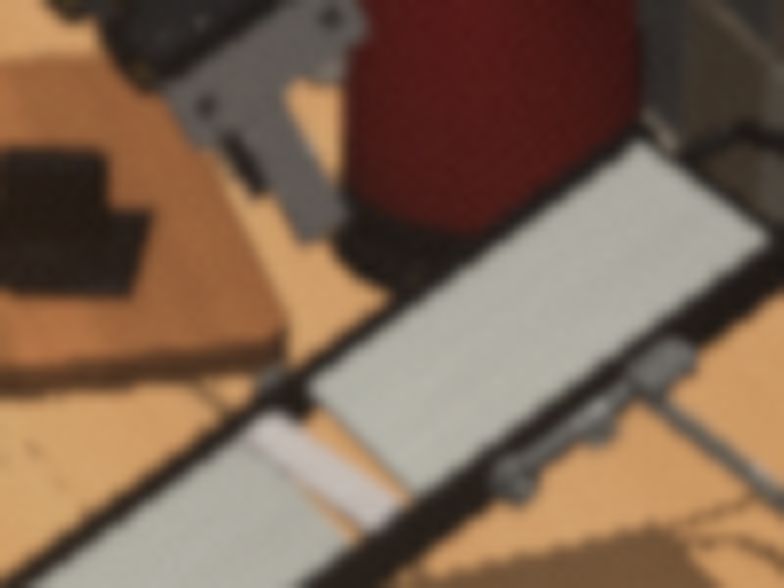

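View pics/top_e.png

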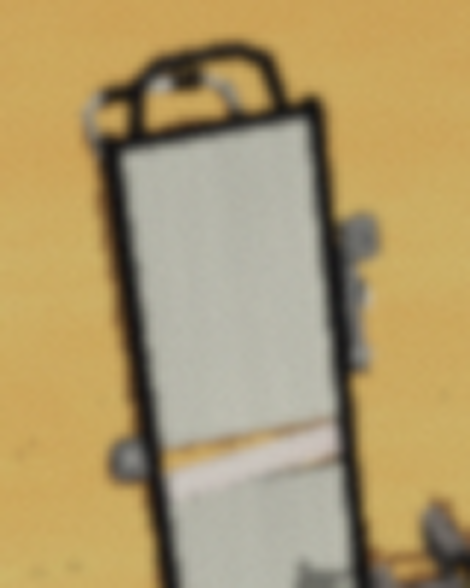

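```bash
python3 - <<'E'
from h import *
q=np.load("q.npy");P,M=pickle.load(open("shot0.pkl","rb"))
k=7.84
f=lambda X:((proj(P["side"],deckw(q,X))[0]-[225,150]+.5)*k).round()
H=np.array([-54,-66,-5.]);print("hinge",f(H))
for a in(0,.05,.1,.15):
    u=np.array([np.cos(a),0,np.sin(a)]);n=np.array([-np.sin(a),0,np.cos(a)]);y=np.array([0,1,0])
    print(a,"padC",f(H+70*u-6*y+7*n),"top near-far corners",[f(H+r*u+(-6+w)*y+12*n).tolist() for r,w in((57,-10),(83,-10),(83,10),(57,10))],"bot tip",f(H+83*u-16*y+2*n))
E
```

```text
hinge [514. 485.]
0 padC [662. 372.] top near-far corners [[644.0, 395.0], [698.0, 354.0], [670.0, 332.0], [616.0, 371.0]] bot tip [707. 373.]
0.05 padC [658. 366.] top near-far corners [[640.0, 390.0], [693.0, 348.0], [665.0, 325.0], [612.0, 367.0]] bot tip [703. 365.]
0.1 padC [653. 361.] top near-far corners [[636.0, 387.0], [687.0, 342.0], [660.0, 319.0], [608.0, 363.0]] bot tip [698. 359.]
0.15 padC [648. 356.] top near-far corners [[631.0, 383.0], [682.0, 336.0], [654.0, 313.0], [604.0, 360.0]] bot tip [693. 352.]
```

```bash
python3 - <<'E'
import cv2
im=cv2.imread("pics/side_e.png")[300:520,460:740]
cv2.imwrite("pics/lever_e.png",cv2.resize(im,None,fx=2.7,fy=2.7,interpolation=cv2.INTER_CUBIC))
E
```

```text
(no output)
```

View pics/lever_e.png

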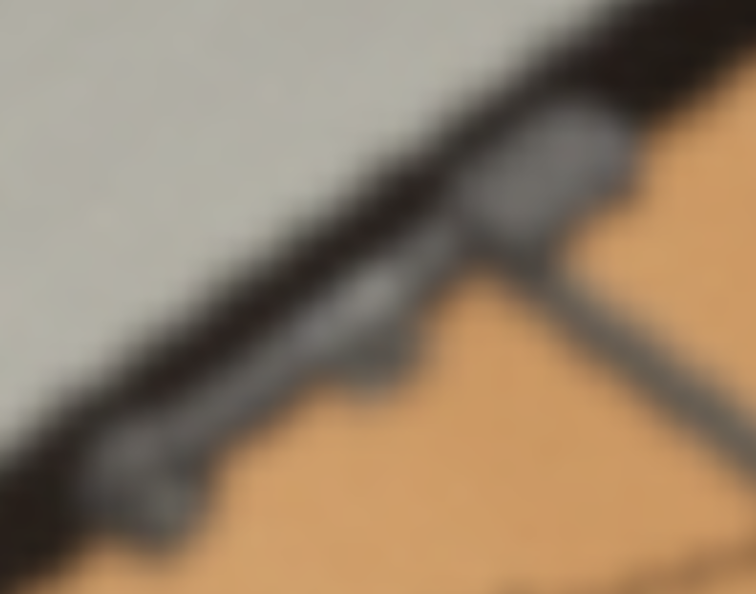

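```bash
python3 - <<'E'
from h import *
from cell import *
g=np.load("g.npy");p,R=cur(read_state())
Rg=Ro.from_euler('z',g[2]).as_matrix()@np.diag([1,-1,-1])
X=[g[0],g[1],150]
rv,sh=rows(p,R,X,Rg);print("turn",rv.round(2),"shift",sh.round(2))
# step 2 row list with turning rows of equal fraction (4)
E
```

```text
turn [ -7.3  -26.67  30.18] shift [-14.07 -41.59  12.64]
```

Call:
{"name": "jog_arm", "arguments": {"increments": [[0, 0, 0, -1.46, -5.33, 6.04, 6], [0, 0, 0, -1.46, -5.33, 6.04, 6], [0, 0, 0, -1.46, -5.33, 6.04, 6], [0, 0, 0, -1.46, -5.33, 6.04, 6], [0, 0, 0, -1.46, -5.33, 6.04, 6], [-1.17, -3.47, 1.05, 0, 0, 0, 6], [-1.17, -3.47, 1.05, 0, 0, 0, 6], [-1.17, -3.47, 1.05, 0, 0, 0, 6], [-1.17, -3.47, 1.05, 0, 0, 0, 6], [-1.17, -3.47, 1.05, 0, 0, 0, 6], [-1.17, -3.47, 1.05, 0, 0, 0, 6], [-1.17, -3.47, 1.05, 0, 0, 0, 6], [-1.17, -3.47, 1.05, 0, 0, 0, 6], [-1.17, -3.47, 1.05, 0, 0, 0, 6], [-1.17, -3.47, 1.05, 0, 0, 0, 6], [-1.17, -3.47, 1.05, 0, 0, 0, 6], [-1.17, -3.47, 1.05, 0, 0, 0, 6], [0, 0, 0, 0, 0, 0, 6]]}}

```text
clock: 10.25
eef_pos: [483.5, 210.5, 148.2]
eef_rot: [3.14, 0.003, -0.378]
wrist_force: [-0.2, 0.4, 0.1]
finger_gap: 59.7
```

```bash
python3 look.py f 190,110,290,200 170,160,270,250; python3 - <<'E'
from h import *
from cell import *
g=np.load("g.npy");p,R=cur(read_state())
Rg=Ro.from_euler('z',g[2]).as_matrix()@np.diag([1,-1,-1])
print(rows(p,R,[g[0],g[1],58],Rg))
E
```

```text
t 10.35 pos [484.  208.5 149.4] seatframe [-53.7 354.5  30.7] Rerr [  7.32  26.71 -30.1 ] F [-0.   0.5  0.5] gap 60.15517477177255
(array([0.04216232, 0.07836438, 0.12009303]), array([0.04504699, 0.11270954, 9.14036707]))
```

View pics/side_f.png

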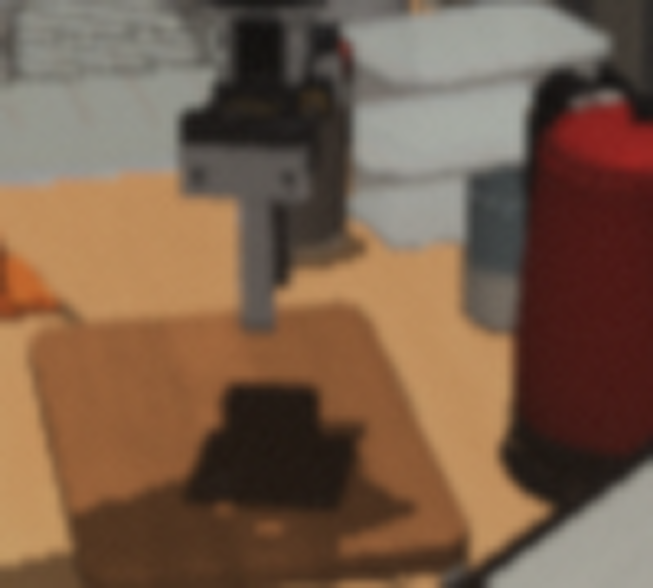

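View pics/top_f.png

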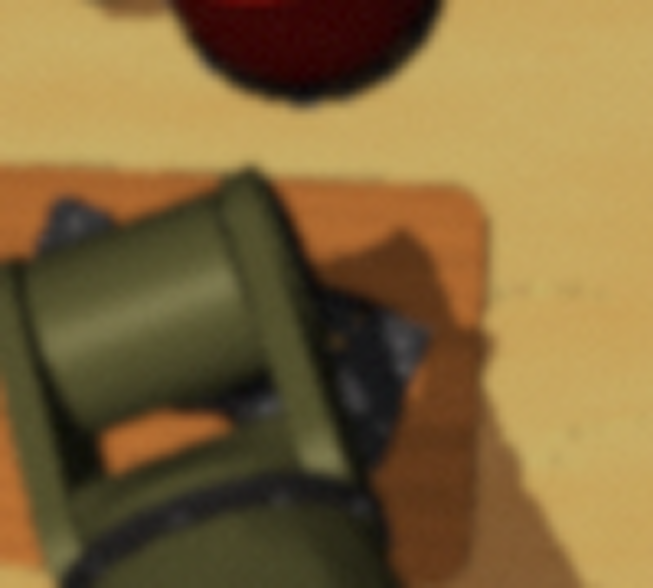

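Call:
{"name": "jog_arm", "arguments": {"increments": [[0.04, 0.11, 2, 0, 0, 0, 6], [0, 0, 2, 0, 0, 0, 6], [0, 0, 2, 0, 0, 0, 6], [0, 0, 1.6, 0, 0, 0, 6], [0, 0, 1.5, 0, 0, 0, 6], [0, 0, 0, 0, 0, 0, 6], [0, 0, 0, 0, 0, 0, 2], [0, 0, 0, 0, 0, 0, 1.5], [0, 0, 0, 0, 0, 0, 1.5], [0, 0, 0, 0, 0, 0, 1.5], [0, 0, 0, 0, 0, 0, 1.5]], "squeeze": 35}}

```text
clock: 11.72
eef_pos: [484.2, 206.9, 59.5]
eef_rot: [-3.141, 0.0, -0.382]
wrist_force: [-0.4, -0.0, 3.4]
finger_gap: 24.0
```

```bash
python3 look.py g 190,110,290,200 170,160,270,250
```

```text
t 11.825 pos [484.2 206.9  59.5] seatframe [-94.9 352.9 -49.1] Rerr [  7.29  26.61 -30.2 ] F [-1.3  0.6  4.2] gap 23.752478636204344
```

View pics/side_g.png

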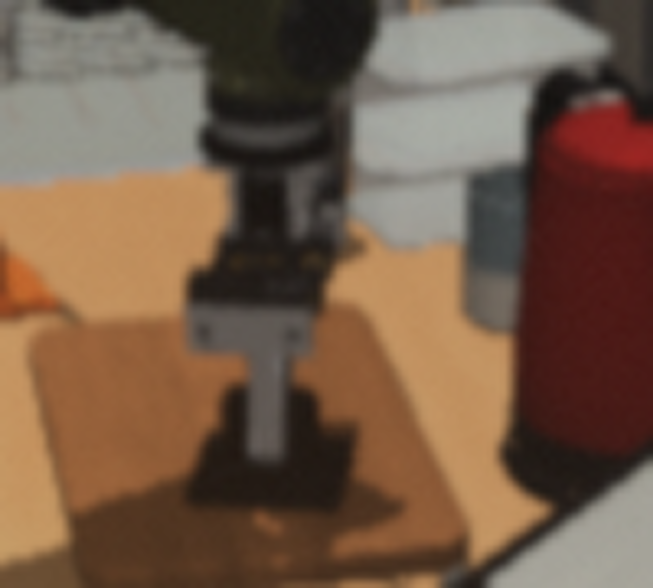

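Call:
{"name": "jog_arm", "arguments": {"increments": [[0, 0, -0.5, 0, 0, 0, 1.5], [0, 0, -1.5, 0, 0, 0, 1.5], [0, 0, -3, 0, 0, 0, 1.5], [0, 0, -4, 0, 0, 0, 1.5], [0, 0, -4, 0, 0, 0, 1.5], [0, 0, -4, 0, 0, 0, 1.5], [0, 0, -2, 0, 0, 0, 1.5], [0, 0, 0, 0, 0, 0, 1.5]]}}

```text
clock: 12.82
eef_pos: [484.4, 206.8, 251.2]
eef_rot: [-3.139, -0.002, -0.381]
wrist_force: [-0.3, 0.4, -1.9]
finger_gap: 23.5
```

```bash
python3 look.py h 190,60,310,170 170,150,270,230; python3 - <<'E'
from h import *
from cell import *
q=np.load("q.npy");D=deckR(q[2],q[3]);Rd=D@np.diag([1,-1,-1])
s=read_state();p,R=cur(s);print(s["moment"])
X=deckw(q,[0,0,38.5+60])[0];print(X)
rv,sh=rows(p,R,X,Rd);print("turn",rv.round(2),"shift",sh.round(2), "shift in present tool",(R.T@(X-p)/10).round(2))
E
```

```text
t 12.925 pos [483.8 206.6 248.7] seatframe [ -8.6 352.6 119.2] Rerr [  7.32  26.68 -30.19] F [ 0.4 -0.1 -0.3] gap 23.801341474889355
[ 0.02646421  0.03485097 -0.01602882]
[ 555.40795703 -139.12701561  234.25411355]
turn [  7.32  26.68 -30.19] shift [ 0.86 35.26  2.07] shift in present tool [19.52 29.42  1.43]
```

View pics/side_h.png

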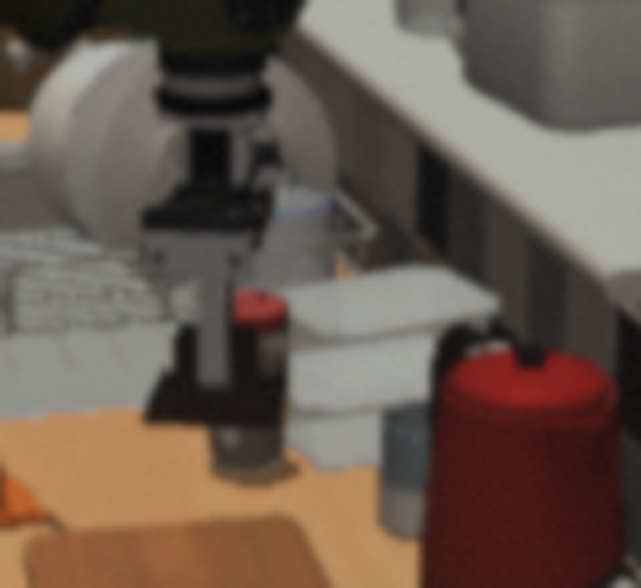

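Call:
{"name": "jog_arm", "arguments": {"increments": [[0, 0, 0, 1.46, 5.34, -6.04, 1.5], [0, 0, 0, 1.46, 5.34, -6.04, 1.5], [0, 0, 0, 1.46, 5.34, -6.04, 1.5], [0, 0, 0, 1.46, 5.34, -6.04, 1.5], [0, 0, 0, 1.46, 5.34, -6.04, 1.5], [0.09, 2.94, 0.17, 0, 0, 0, 1.5], [0.09, 2.94, 0.17, 0, 0, 0, 1.5], [0.07, 2.94, 0.17, 0, 0, 0, 1.5], [0.07, 2.94, 0.17, 0, 0, 0, 1.5], [0.07, 2.94, 0.17, 0, 0, 0, 1.5], [0.07, 2.94, 0.17, 0, 0, 0, 1.5], [0.07, 2.94, 0.17, 0, 0, 0, 1.5], [0.07, 2.94, 0.17, 0, 0, 0, 1.5], [0.07, 2.94, 0.17, 0, 0, 0, 1.5], [0.07, 2.94, 0.17, 0, 0, 0, 1.5], [0.07, 2.94, 0.17, 0, 0, 0, 1.5], [0.05, 2.92, 0.2, 0, 0, 0, 1.5], [0, 0, 0, 0, 0, 0, 1.5], [0, 0, 0, 0, 0, 0, 1.5]]}}

```text
clock: 15.3
eef_pos: [555.3, -138.4, 234.1]
eef_rot: [-3.141, -0.476, 0.155]
wrist_force: [-0.5, 0.2, -1.4]
finger_gap: 23.4
```

```bash
python3 look.py i 225,130,335,220 270,115,360,195
```

```text
t 15.4 pos [ 555.5 -138.1  234.7] seatframe [ 0.4  1.  98.7] Rerr [-0.02 -0.03  0.04] F [-0.   0.1 -1.3] gap 23.71827572595261
```

View pics/side_i.png

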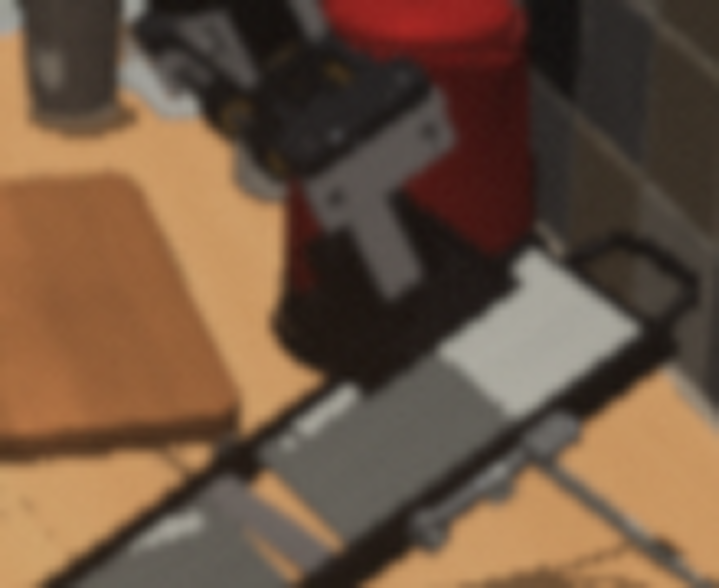

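View pics/top_i.png

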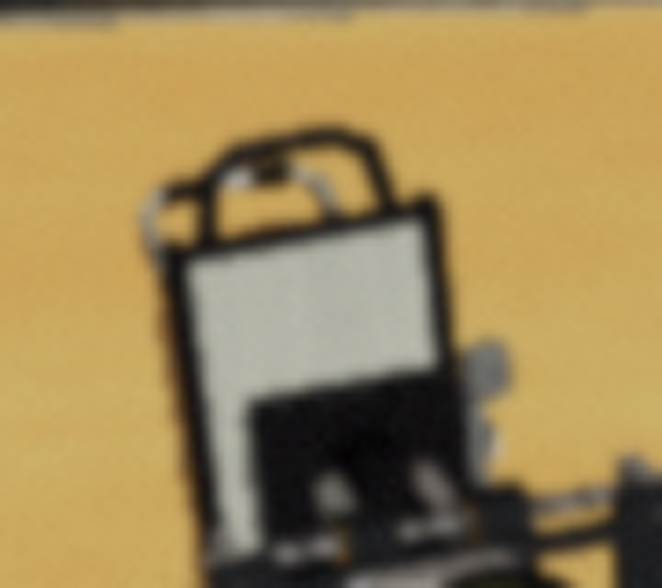

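Call:
{"name": "jog_arm", "arguments": {"increments": [[0, 0.05, 1.3, 0, 0, 0, 1.5], [0, 0, 1.3, 0, 0, 0, 1.5], [0, 0, 1.2, 0, 0, 0, 1.5], [0, 0, 0.8, 0, 0, 0, 1.5], [0, 0, 0, 0, 0, 0, 1.5]]}}

```text
clock: 16.02
eef_pos: [576.7, -136.0, 193.3]
eef_rot: [-3.141, -0.476, 0.156]
wrist_force: [1.0, 0.0, -1.2]
finger_gap: 24.0
```

```bash
python3 look.py j 235,140,335,215 280,125,350,185
```

```text
t 16.125 pos [ 576.8 -136.2  194.3] seatframe [ 0.8 -0.5 53.1] Rerr [ 0.02 -0.07  0.02] F [ 0.3 -0.3 -1.6] gap 23.36404887997559
```

View pics/side_j.png

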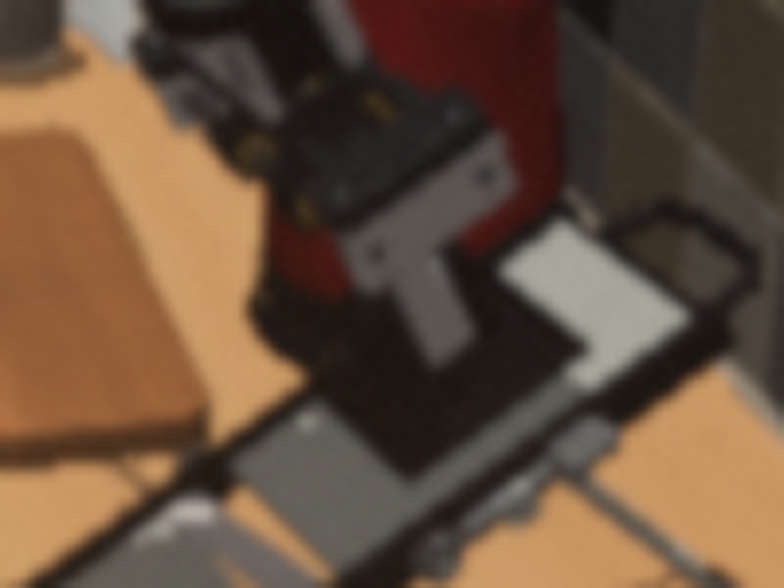

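View pics/top_j.png

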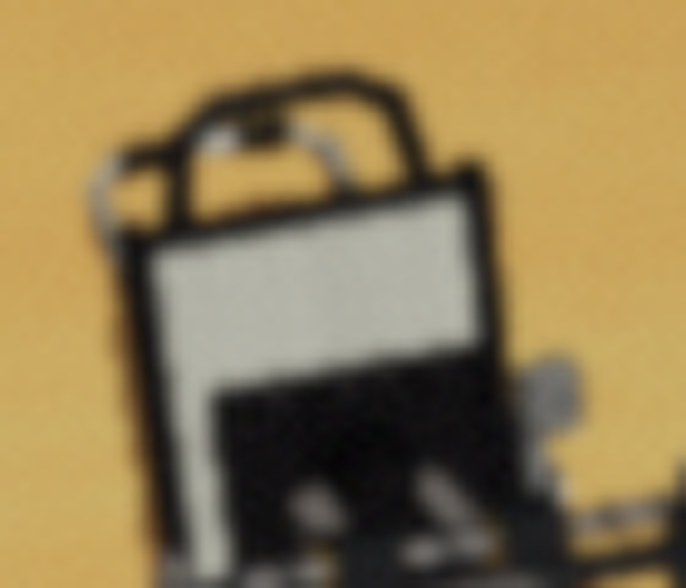

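```bash
cat > ov.py <<'E'
import sys
from h import *
from cell import *
q=np.load("q.npy");D=deckR(q[2],q[3])
tag=sys.argv[1]; dy=float(sys.argv[2]); dx=float(sys.argv[3])
p,R=cur(read_state())
def G(pts): # guard frame pts (x,y,z from underside), in tool: y=-y
    A=np.atleast_2d(np.array(pts,float)); t=np.c_[A[:,0]+dx,-A[:,1]-dy,38.5-A[:,2]]
    return (R@t.T).T+p
for n,b,k in(("side",(235,140,335,215),7.9),("top",(280,125,350,185),9.8)):
    P=camera(n);im=P["image"][b[1]:b[3],b[0]:b[2],::-1]
    im=cv2.resize(im,None,fx=k,fy=k,interpolation=cv2.INTER_CUBIC)
    def ln(A,col): cv2.polylines(im,[((proj(P,A)-b[:2]+.5)*k).astype(np.int32).reshape(-1,1,2)],True,col,1)
    for z,c in((0,(0,255,0)),(7,(255,255,0))): ln(G([(45,44,z),(45,-44,z),(-45,-44,z),(-45,44,z)]),c)
    for z,y in((0,50),(6,50),(6,60)): ln(deckw(q,[(86,y,z),(86,-y,z),(-86,-y,z),(-86,y,z)]),(0,0,255))
    cv2.imwrite(f"pics/{n}_{tag}.png",im)
E
python3 ov.py k 0 0
```

```text
(no output)
```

View pics/side_k.png

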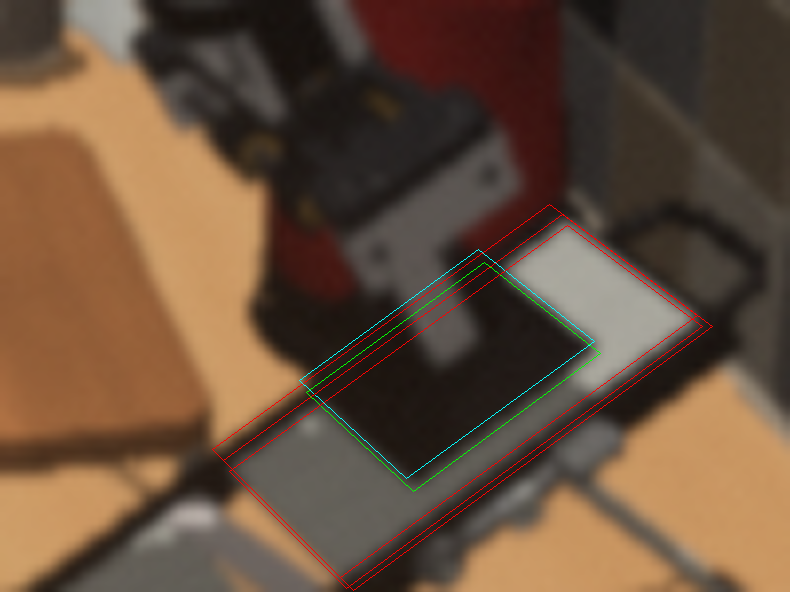

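View pics/top_k.png

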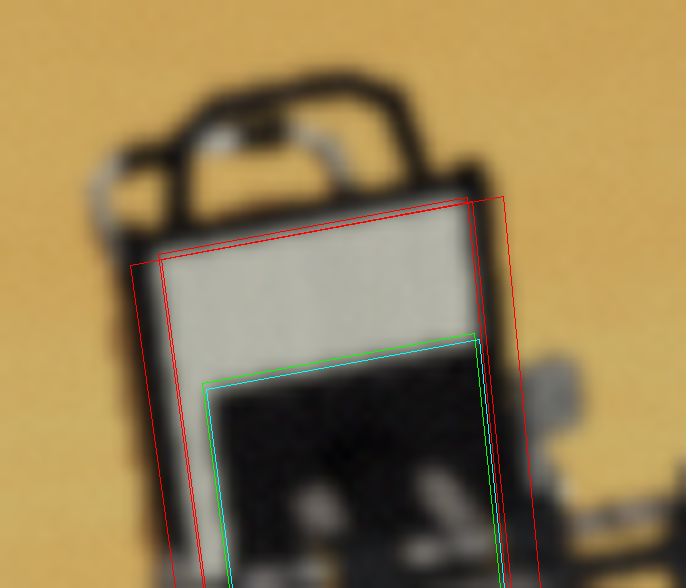

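Call:
{"name": "jog_arm", "arguments": {"increments": [[0, -0.1, 0.4, 0, 0, 0, 1.5], [0, 0, 0.4, 0, 0, 0, 1.5], [0, 0, 0.2, 0, 0, 0, 1.5], [0, 0, 0.1, 0, 0, 0, 1.5], [0, 0, 0, 0, 0, 0, 1.5]]}}

```text
clock: 16.85
eef_pos: [581.6, -134.4, 184.3]
eef_rot: [3.141, -0.477, 0.156]
wrist_force: [0.1, -0.5, -1.5]
finger_gap: 23.9
```

```bash
cat > st.py <<'E'
from h import *
from cell import *
q=np.load("q.npy");D=deckR(q[2],q[3]);Rd=D@np.diag([1,-1,-1])
s=read_state();p,R=cur(s)
print("t",s["clock"],"seatframe",(D.T@(p-deckw(q,[0,0,0])[0])).round(1),"Rerr",np.degrees(Ro.from_matrix(R.T@Rd).as_rotvec()).round(2),"Fdeck",(D.T@s["wrist_force"]).round(1),"Mdeck",(D.T@s["moment"]).round(2),"gap",round(s["finger_gap"],1))
E
python3 st.py
```

```text
t 16.85 seatframe [ 0.7  0.6 41.9] Rerr [ 0.02 -0.06  0.01] Fdeck [-0.7 -0.5 -1.3] Mdeck [ 0.01  0.3  -0.04] gap 23.9
```

Call:
{"name": "jog_arm", "arguments": {"increments": [[0, 0, 0.1, 0, 0, 0, 1.5], [0, 0, 0.1, 0, 0, 0, 1.5], [0, 0, 0.1, 0, 0, 0, 1.5], [0, 0, 0, 0, 0, 0, 1.5]]}}

```text
clock: 17.35
eef_pos: [582.9, -134.2, 181.6]
eef_rot: [3.141, -0.477, 0.156]
wrist_force: [0.6, -0.4, -1.2]
finger_gap: 23.8
```

```bash
python3 st.py
```

```text
t 17.35 seatframe [ 0.7  0.6 38.9] Rerr [ 0.01 -0.06  0.01] Fdeck [-0.1 -0.5 -1.3] Mdeck [ 0.02  0.34 -0.04] gap 23.8
```

Call:
{"name": "jog_arm", "arguments": {"increments": [[0, 0, 0.08, 0, 0, 0, 1.5], [0, 0, 0.07, 0, 0, 0, 1.5], [0, 0, 0, 0, 0, 0, 1.5]]}}

```text
clock: 17.73
eef_pos: [583.5, -134.1, 180.7]
eef_rot: [3.141, -0.477, 0.156]
wrist_force: [-4.2, -0.2, 4.3]
finger_gap: 24.0
```

```bash
python3 st.py
```

```text
t 17.725 seatframe [ 0.8  0.6 37.8] Rerr [ 0.02 -0.07  0.02] Fdeck [-1.8  0.5  5.8] Mdeck [0.35 0.82 0.04] gap 24.0
```

Call:
{"name": "jog_arm", "arguments": {"increments": [[0, 0, 0, 0.3, -0.4, 0, 1.5], [0, 0, 0.05, 0, 0, 0, 1.5], [0, 0, 0, 0, 0, 0, 1.5]]}}

```text
clock: 18.1
eef_pos: [583.8, -134.2, 180.6]
eef_rot: [-3.137, -0.471, 0.156]
wrist_force: [-10.1, 1.1, 9.7]
finger_gap: 23.9
```

```bash
python3 st.py
```

```text
t 18.1 seatframe [ 1.   0.5 37.6] Rerr [-0.27  0.32  0.03] Fdeck [-4.3  2.7 13.1] Mdeck [-0.01  0.92 -0.07] gap 23.9
```

Call:
{"name": "jog_arm", "arguments": {"increments": [[0, 0, 0, 0, -0.5, 0, 1.5], [0, 0, 0, 0, 0, 0, 1.5]]}}

```text
clock: 18.35
eef_pos: [583.9, -134.1, 180.9]
eef_rot: [-3.137, -0.462, 0.156]
wrist_force: [-14.4, 1.4, 11.5]
finger_gap: 23.8
```

```bash
python3 st.py
```

```text
t 18.35 seatframe [ 1.2  0.5 37.8] Rerr [-0.26  0.8   0.04] Fdeck [-7.2  3.6 16.7] Mdeck [0.22 0.75 0.02] gap 23.8
```

Call:
{"name": "jog_arm", "arguments": {"increments": [[0, 0, 0, 0, 1.0, 0, 1.5], [0, 0, 0, 0, 0, 0, 1.5]]}}

```text
clock: 18.6
eef_pos: [584.0, -134.2, 180.7]
eef_rot: [-3.137, -0.48, 0.156]
wrist_force: [-5.1, 0.9, 7.5]
finger_gap: 24.0
```

```bash
python3 st.py
```

```text
t 18.6 seatframe [ 1.3  0.4 37.6] Rerr [-0.26 -0.24  0.02] Fdeck [-0.9  1.7  8.9] Mdeck [ 0.1   0.62 -0.01] gap 24.0
```

Call:
{"name": "jog_arm", "arguments": {"increments": [[0, 0, 0, 0, 0.5, 0, 1.5], [0, 0, 0, 0, 0, 0, 1.5]]}}

```text
clock: 18.85
eef_pos: [584.1, -134.2, 180.7]
eef_rot: [-3.137, -0.489, 0.156]
wrist_force: [-4.6, 0.9, 8.7]
finger_gap: 23.8
```

```bash
python3 st.py
```

```text
t 18.85 seatframe [ 1.3  0.4 37.6] Rerr [-0.26 -0.72  0.02] Fdeck [0.1 1.5 9.7] Mdeck [ 0.04  0.7  -0.04] gap 23.8
```

Call:
{"name": "jog_arm", "arguments": {"increments": [[0, 0, 0, 0, 0.5, 0, 1.5], [0, 0, 0, 0, 0, 0, 1.5]]}}

```text
clock: 19.1
eef_pos: [584.1, -134.2, 180.7]
eef_rot: [-3.137, -0.498, 0.156]
wrist_force: [-4.7, 1.4, 7.8]
finger_gap: 23.8
```

```bash
python3 st.py
```

```text
t 19.1 seatframe [ 1.3  0.4 37.6] Rerr [-0.26 -1.23  0.02] Fdeck [-0.4  2.1  9. ] Mdeck [ 0.03  0.66 -0.1 ] gap 23.8
```

Call:
{"name": "jog_arm", "arguments": {"increments": [[0, 0, 0.05, 0, 0, 0, 1.5], [0, 0, 0, 0, -0.4, 0, 1.5], [0, 0, 0, 0, -0.4, 0, 1.5], [0, 0, 0, 0, 0, 0, 1.5]]}}

```text
clock: 19.6
eef_pos: [584.4, -134.1, 180.8]
eef_rot: [-3.138, -0.484, 0.156]
wrist_force: [-10.5, 2.8, 12.5]
finger_gap: 23.8
```

```bash
python3 st.py; python3 ov.py l 0 0;python3 st.py
```

```text
t 19.6 seatframe [ 1.7  0.4 37.5] Rerr [-0.25 -0.46  0.03] Fdeck [-3.1  4.4 15.6] Mdeck [ 0.27  0.32 -0.03] gap 23.8
t 19.7 seatframe [ 1.6  0.4 37.5] Rerr [-0.25 -0.46  0.03] Fdeck [-3.6  3.1 15.3] Mdeck [ 0.29  0.27 -0.03] gap 24.1
```

View pics/side_l.png

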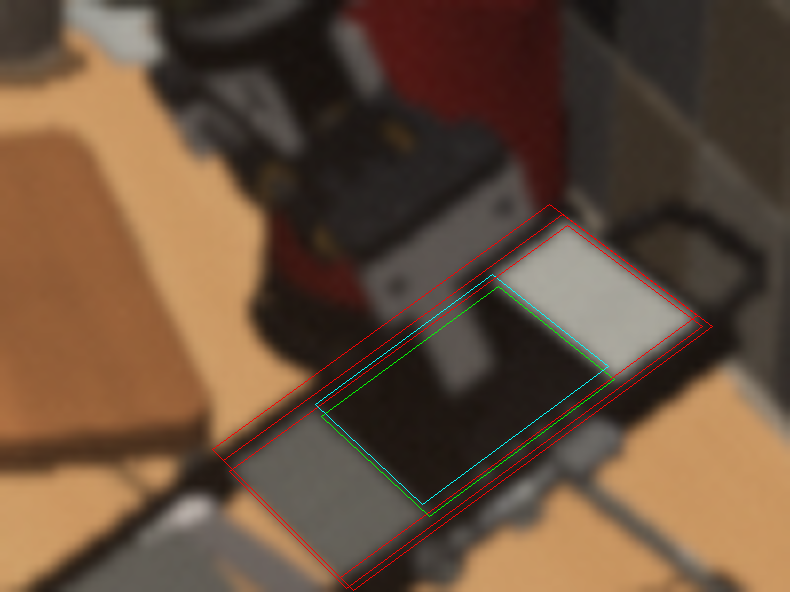

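View pics/top_l.png

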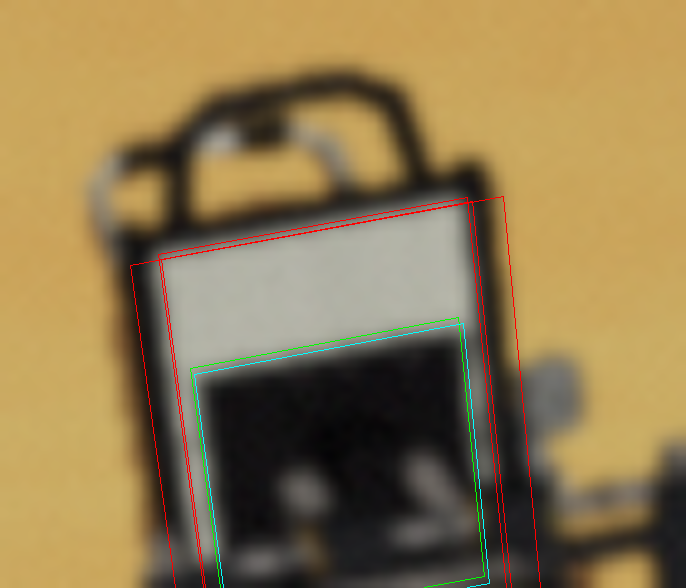

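Call:
{"name": "jog_arm", "arguments": {"increments": [[0, 0, 0, 0, 0, 0, 1.5], [0, 0, 0, 0, 0, 0, 1.5], [0, 0, 0, 0, 0, 0, 1.5], [0, 0, 0, 0, 0, 0, 1.5], [0, 0, 0, 0, 0, 0, 1.5]]}}

```text
clock: 20.32
eef_pos: [584.4, -134.2, 180.8]
eef_rot: [-3.138, -0.484, 0.156]
wrist_force: [-10.3, 2.0, 11.7]
finger_gap: 23.8
```

```bash
python3 st.py; python3 look.py m 225,130,345,220 260,110,370,260; python3 st.py
```

```text
t 20.325 seatframe [ 1.7  0.4 37.5] Rerr [-0.24 -0.47  0.03] Fdeck [-3.4  3.6 15. ] Mdeck [0.24 0.28 0.  ] gap 23.8
t 20.425 pos [ 584.4 -134.1  180.8] seatframe [ 1.7  0.4 37.5] Rerr [-0.24 -0.46  0.03] F [-9.6  1.6 11.4] gap 23.600899671666497
t 20.425 seatframe [ 1.7  0.4 37.5] Rerr [-0.24 -0.46  0.03] Fdeck [-3.   3.1 14.3] Mdeck [ 0.25  0.33 -0.01] gap 23.6
```

View pics/side_m.png

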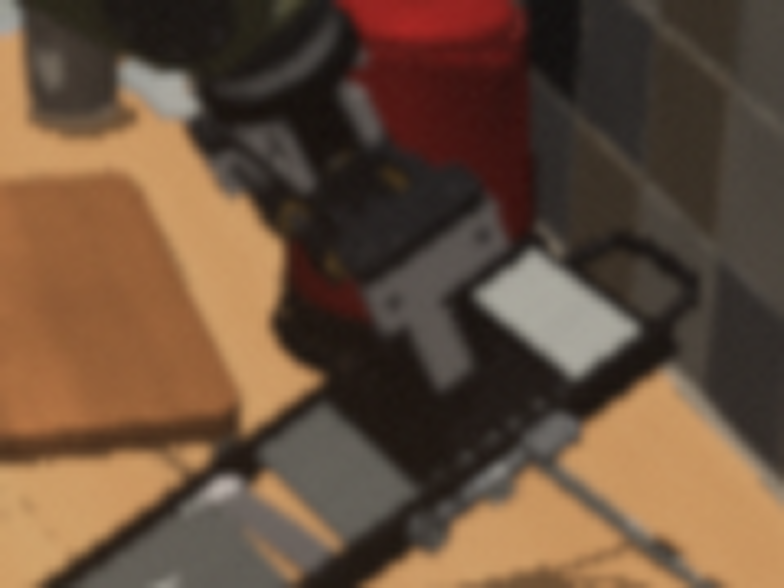

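```bash
python3 -c "
from cell import *
print(sign_off())"; python3 st.py
```

```text
the job is handed in; nothing more can be done
None
the job is handed in; nothing more can be done
```

I swung the lock lever home with the closed fingertips. I then picked the black guard off the board by its handle, leaving the orange look-alike alone, and laid it on the run-up plate. I handed the job in at about 20.4 s, still holding and pressing it. No verdict was reported.

**Lever:** after I backed off, its pad corners in the side picture matched the predicted home position to a few pixels of the enlarged crop. The last side picture still shows it lying along the rail.

**Guard:**
- **Position:** by the tool position it is about 2 mm along and 0.4 mm across from the plate centre. The top picture shows the left gap a little larger than the right, so it may really sit 2–3 mm to the right. That is within the 10 mm allowed, and it is between the rails.
- **Push and grip:** the push on the deck is steady at about 15–17 N, the grip is set to 35 N, and the fingers read 24 mm on the handle.

**Less certain:**
- **Flushness:** this is inferred, not measured. In my tilt test the force levelled off, which suggests the guard turned in the grip and settled on the slope. The tool itself is within about 0.5° of the fitted slope, and that fit has an uncertainty of about 0.4°.
- **First touch:** at first contact the moments suggested the low left corner landed first. I corrected the tilt slightly and pressed a little more.
- **Wrist moment:** it has an offset when the tool is tilted, so I used it only as a rough guide.
- **Mug, salt and peeler:** I kept clear of them throughout but did not measure them again at the end.

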